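# Steady the reader stand and clip the reader in

### The job

The stand for the hand reader rocks on the counter because its screw foot is wound too far in. Wind the foot out with its wing knob (clockwise seen from above) until the stand no longer rocks and bears on all four feet, and let go of it; then take the reader wand from its rest and snap it sideways down into both spring clips of the stand, centred between them, either way round. Do not shove the stand about or disturb the other things on the counter.

Things in the scene. Friction and masses are not known exactly. Their poses are not given: they have to be found in the camera images.
- stand: loose 4 kg stand: grey steel plate 180 (x) by 250 (y) by 12 mm on four feet. Origin: under the plate's centre at counter height when level (plate top 34 mm above it); x away from the robot at yaw 0, y left, z normal to the plate. A dark steel ballast block 60 x 90 x 20 mm sits at x -50, y -5 mm; further back are two clips; the wing knob is at x -65, y +100 mm
- plate_top (a point): centre of the plate's upper face, axes as the stand's. While the screw foot is too short the stand leans 1 to 3 degrees down towards the knob's corner, and the opposite foot hangs in the air; when steady the plate is level
- knob_grip (a point): wing knob on the plate's near left corner: black bar 70 mm long, 16 wide, 30 tall. Point on the turning axis, 3 mm above mid-height (bar top 12 mm above it, underside 18 mm below); x along the bar, z up. It stays about 66 mm above the counter while the knob turns, since the foot bears on the counter. Under the bar a nut, 28 mm wide, 6 mm tall, sits on the plate
- knob (a joint): turn of the wing knob (rad), growing clockwise seen from above; drives the foot down 1.27 mm per rad. Starts at 0.4 to 2.2; at 4.5 the stand is level and firm on all four feet (bar then 12 mm above the plate, 1.27 mm more per rad less); still firm up to 0.5 rad either side, beyond that it rocks. Stays where left; about 0.1 N m turns it; stops at -0.2 and 7.5
- screw_foot: the screw foot, a rubber disc of 28 mm diameter under the knob; origin at the centre of its underside
- foot_far_left: fixed foot, 28 mm diameter, 22 mm tall, at stand x +65, y +100 mm; origin at the centre of its underside
- foot_near_right: fixed foot, likewise, at stand x -65, y -100 mm
- foot_far_right: soft rubber foot, likewise, at stand x +65, y -100 mm, opposite the screw foot; it gives 1 mm under 7 N
- seat (a point): where the wand's centre must end: on the clips' axis, 44 mm above the plate (stand x +30, y 0); axes as the stand's, clips' axis along y. Clips: sprung steel jaws 16 mm wide, 45 mm either side of this point, open upwards; mouth 22 mm between lips 11 mm above the axis, jaw tops 23 mm above it. The 74 mm between them are free down to the plate. About 15 N straight down snaps the wand home
- wand_center (a point): cordless hand reader (the wand): white plastic cylinder 30 mm in diameter, 170 mm long, the last 23 mm at its +x end a grey head of 36 mm diameter; 0.2 kg. Point: its centre, half-way along and on the axis; x along the cylinder. Starts lying level in its rest, axis 36 mm above the counter
- wand: the same hand reader; origin at the same centre
- rest: fixed grey rest of the wand, 150 (x) by 56 mm; origin under its centre, x along the wand. Its floor is 8 mm thick; two cradles with cheeks up to 33 mm above the counter stand 48 mm either side of the centre, each 18 mm wide, so that 78 mm between them are free for fingers
- mouse: computer mouse, 100 x 58 x 30 mm, black, on a grey mat; leave alone
- mug: white mug, 80 mm wide, 90 mm tall; leave alone
- label_roll: roll of paper labels, 100 mm across, 55 mm tall; leave alone
- glue_stick: upright glue stick, 30 mm across, 95 mm tall; leave alone
- stapler: stapler, 140 mm long, 48 mm tall; leave alone
- pen_cup: grey cup, 76 mm across, 100 mm tall; leave alone
Things that resemble listed ones, but are neither listed nor needed, are in the scene too. What is shaped like the wand but orange or pink is not meant.

How it is judged:
By the outcome, as a careful person would: the job done as asked, in the order asked, and still so for the second after the job is handed in, with the robot touching nothing.
It also fails if it takes over 72 s, if anything falls off the work surface, if the arm or the gripper's body presses on something with over 40 N, if the wrist force passes 120 N, or if a joint passes its speed limit or range.

### The arm

A 6-joint arm with a two-finger parallel gripper is mounted at the origin on the work surface. World frame = base frame: x ahead of the robot, y to its left, z up, the work surface at z = 0. Lengths are in m, angles in rad, forces in N, time in s.
With the tool pointing down it reaches from about 0.35 to 0.8 m from the base axis. Payload 7.3 kg.
Tool frame: the origin (TCP) lies between the finger pads; the fingertips stand 25 mm ahead of it and the grasp point (between the pads) lies 6 mm ahead of it (r.tip_extent is the distance from the TCP to the fingertips, in m); z points along the fingers, y is the direction in which the jaws open and shut (so a half turn about z gives the same grasp; the last joint's range is limited). The gripper opens to 85 mm and grips with 20 to 120 N. Pads are 22 mm wide; open, the fingers measure 114 mm over their backs; the gripper's body (76 mm by 85 mm) begins 54 mm behind the grasp point. The pads swing forward as they close: fully open they stand 13 mm farther back than shut.
Start: joints at [1.16, 0.342, 1.524, -0, 1.275, -0.146], TCP at [0.137, 0.507, 0.256] pointing down, gripper open.
Joint ranges: [-2.53, 2.53], [-0.77, 2.02], [0.04, 2.7], [-1, 4.14], [0.28, 2.66], [-3.11, 3.11]. Speed limits (rad/s): [2.57, 2.57, 3.14, 3.14, 3.14, 3.14].

### API

Orientations are given as a unit quaternion [x, y, z, w].
In Python, from workcell import r, command_gripper, optics gives the robot as it stands. The module is installed in compiled form; this text tells all that it offers. Calls block until the motion is done:
- r.reach(position, orientation): joint-space move of the TCP to a pose.
- r.move_straight(position, orientation=None, speed=0.15, max_force=None): straight line of the TCP; orientation=None keeps the orientation; speed is the mean speed in m/s. With max_force (N) it stops when the force on the tool has changed by that much, and returns True; else False.
- r.movej(angles): joint-space move.
- command_gripper(opening, force=None): finger opening in m; force is the grip in N (None keeps the last); returns when the fingers have stopped.
- r.hold(seconds).
- r.solve_ik(position, orientation): joint angles nearest the present ones, or None.
- r.read_state(): the state.
- optics.get_image(name): name is "scene" or "top"; returns (picture, depth): 480x640x3 uint8, red, green, blue; 480x640 float32, m along the optical axis (not along the pixel's ray), 0 where there is no reading.
- optics.camera_model(name): a dict with "K" (3x3 intrinsics, pixels), "R" (3x3) and "t" (3): a world point X has camera coordinates R X + t. Camera axes: x right, y down, z forward; pixel columns grow to the right and rows downward; lengths in m; the calibration is good to about 2 mm. A picture is of the moment at which its call begins. camera_model takes no time and is no camera call.
A pose or a line that the arm cannot do raises r.PlanningError and nothing moves.
- r.finish_job(): hands the job in, once; it reports no verdict.
The state is a dict: "time_s": time; "joint_positions": joint angles; "dq": joint speeds; "tau": joint torques, N m; "eef_pos": TCP position; "eef_rot": TCP orientation; "contact_force": force on the tool from outside, world axes, zero at the start; "torque": the same for the moment, N m; "grip_width": finger opening in m.
Only numpy, scipy, OpenCV 4.12 (cv2) and the standard library are available. Lean on these libraries where they do the work, as an engineer would, in place of code of your own. Each camera call takes 0.05 s, during which the arm holds its last target.

## Working session

There is one attempt and no reset: what is moved stays moved. The work goes in short steps, each a Python script; the robot and the scene stay as the last script left them, time stands still between calls to the robot, and variables do not carry over. Pictures are saved under pics/ and viewed, and the job is handed in when it is done.

```bash
mkdir -p pics; ls; python3 - <<'E'
from workcell import r, command_gripper, optics
import numpy as np, cv2
for n in ("scene","top"):
    p,d=optics.get_image(n); cv2.imwrite(f"pics/{n}0.png",p[:,:,::-1]); np.save(f"pics/{n}0.npy",d)
    print(n,optics.camera_model(n))
print(r.read_state(), r.tip_extent)
E
```

```text
pics
scene {'K': array([[549.35025252,   0.        , 315.14587438],
       [  0.        , 549.35025252, 239.82977998],
       [  0.        ,   0.        ,   1.        ]]), 'R': array([[ 0.31677968,  0.94842426, -0.01191836],
       [ 0.53661251, -0.18956489, -0.8222604 ],
       [-0.78211102,  0.25407985, -0.56898663]]), 't': array([-0.20400195, -0.25066061,  1.69768838])}
top {'K': array([[545.62762277,   0.        , 321.47362202],
       [  0.        , 545.62762277, 249.49837569],
       [  0.        ,   0.        ,   1.        ]]), 'R': array([[ 0.05184538, -0.99865277, -0.00216618],
       [-0.97812542, -0.0503419 , -0.2018325 ],
       [ 0.20145153,  0.01258288, -0.97941766]]), 't': array([-0.00139049,  0.57374003,  1.28805963])}
{'time_s': 0.1, 'joint_positions': array([ 1.16002236e+00,  3.42673261e-01,  1.52487320e+00,  2.84031555e-05,
        1.27540291e+00, -1.46000113e-01]), 'dq': array([-0.00118651, -0.0003337 , -0.0025871 , -0.00113544,  0.00042342,
        0.00166606]), 'tau': array([ 1.32273712e-03, -4.34452093e+01, -2.46487981e+01, -9.34382206e-05,
        4.69699415e-03, -3.20260511e-07]), 'eef_pos': array([0.13723729, 0.50643376, 0.2557018 ]), 'eef_rot': array([ 1.32004635e-01,  9.91248867e-01, -6.48510086e-04, -1.99477471e-04]), 'contact_force': array([-0.0952885 , -0.27418987, -0.06675043]), 'torque': array([-0.03005767,  0.02456383,  0.04907872]), 'grip_width': 0.08554445653476397} 0.025
```

View pics/scene0.png

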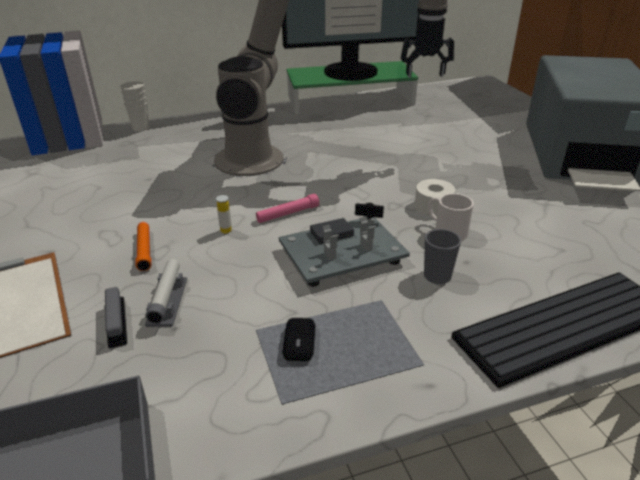

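View pics/top0.png

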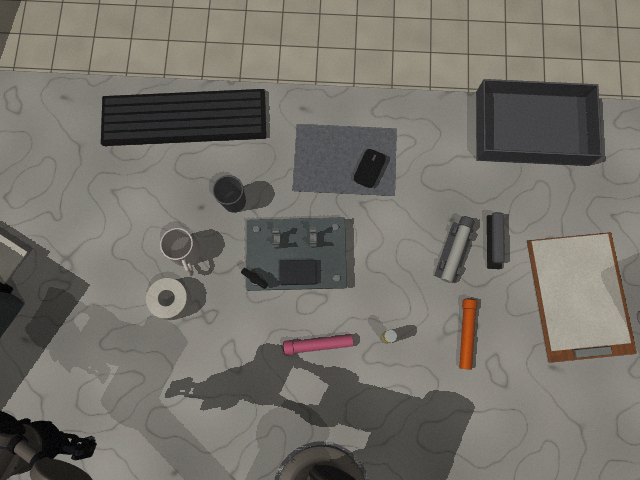

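Candidates for the wand, in top-view pixels:
- White cylinder with a grey head in a grey rest (457,250). This one matches the description.
- Orange cylinder (468,333): a decoy.
- Pink cylinder (320,345): a decoy.
- Dark stapler (495,240): not the wand.

The stand is at (300,253), with its black wing knob at (255,277). Next I'll check close crops.

```bash
cat > h.py <<'E'
from workcell import r, command_gripper, optics
import numpy as np, cv2
from scipy.spatial.transform import Rotation as Rn
def cloud(n,d):
    c=optics.camera_model(n);K,R,t=c["K"],c["R"],c["t"]
    v,u=np.mgrid[0:480,0:640]
    X=np.stack([(u-K[0,2])/K[0,0]*d,(v-K[1,2])/K[1,1]*d,d],-1)
    return (X-t)@R
def proj(n,P):
    c=optics.camera_model(n);q=np.atleast_2d(P)@c["R"].T+c["t"];q=q@c["K"].T
    return q[:,:2]/q[:,2:]
def pix2z(n,u,v,z):
    c=optics.camera_model(n);K,R,t=c["K"],c["R"],c["t"]
    ray=R.T@np.linalg.solve(K,[u,v,1.]);o=-R.T@t
    return o+ray*(z-o[2])/ray[2]
def quat(yaw): # tool down, tool x at heading yaw ; tool y = heading yaw-90
    cx=np.array([np.cos(yaw),np.sin(yaw),0]);z=np.array([0,0,-1.]);y=np.cross(z,cx)
    return Rn.from_matrix(np.stack([cx,y,z],1)).as_quat()
def crop(img,u0,v0,u1,v1,s,name):
    cv2.imwrite(name,cv2.resize(img[v0:v1,u0:u1,::-1],None,fx=s,fy=s,interpolation=cv2.INTER_CUBIC))
E
python3 - <<'E'
from h import *
t=cv2.imread("pics/top0.png")[:,:,::-1]; s=cv2.imread("pics/scene0.png")[:,:,::-1]
a=cv2.resize(t[205:305,235:365],None,fx=6,fy=6,interpolation=cv2.INTER_CUBIC)
cv2.imwrite("pics/c1.png",a[:,:,::-1])
crop(t,420,200,520,300,6,"pics/c2.png")
crop(s,265,190,425,300,5,"pics/c3.png")
D=np.load("pics/top0.npy");C=cloud("top",D)
for n,(u0,v0,u1,v1) in dict(stand=(240,205,365,300),wand=(430,205,482,290)).items():
    P=C[v0:v1,u0:u1].reshape(-1,3);print(n,np.histogram(P[:,2],bins=np.arange(-.01,.13,.005)))
# wand top points
P=C[205:290,430:482].reshape(-1,3);W=P[P[:,2]>.040]
m=W.mean(0);print(len(W),m,W.min(0),W.max(0));w,V=np.linalg.eigh(np.cov((W-m)[:,:2].T));print(V[:,1],np.ptp((W-m)[:,:2]@V[:,1]))
cs=C
# knob: black pixels
for lbl,(u0,v0,u1,v1) in dict(knob=(238,262,272,292)).items():
    P=C[v0:v1,u0:u1].reshape(-1,3);W=P[P[:,2]>.06];m=W.mean(0);w,V=np.linalg.eigh(np.cov((W-m)[:,:2].T));print(len(W),m,V[:,1],np.ptp((W-m)[:,:2]@V[:,1]),W.max(0))
E
```

```text
stand (array([ 462, 2730, 1525,   87,    3,    9,   43,  964, 3069, 1411,  122,
        240,  531,  154,   73,   31,   51,  127,   36,   13,   53,   50,
         28,    0,    0,    0,    0,    0]), array([-0.01 , -0.005,  0.   ,  0.005,  0.01 ,  0.015,  0.02 ,  0.025,
        0.03 ,  0.035,  0.04 ,  0.045,  0.05 ,  0.055,  0.06 ,  0.065,
        0.07 ,  0.075,  0.08 ,  0.085,  0.09 ,  0.095,  0.1  ,  0.105,
        0.11 ,  0.115,  0.12 ,  0.125,  0.13 ]))
wand (array([ 351, 1763,  965,  278,   60,   15,   28,   37,   72,   91,  214,
        373,  142,   12,    0,    0,    0,    0,    0,    0,    0,    0,
          0,    0,    0,    0,    0,    0]), array([-0.01 , -0.005,  0.   ,  0.005,  0.01 ,  0.015,  0.02 ,  0.025,
        0.03 ,  0.035,  0.04 ,  0.045,  0.05 ,  0.055,  0.06 ,  0.065,
        0.07 ,  0.075,  0.08 ,  0.085,  0.09 ,  0.095,  0.1  ,  0.105,
        0.11 ,  0.115,  0.12 ,  0.125,  0.13 ]))
757 [ 0.59072905 -0.30299469  0.07516908] [ 0.30178021 -0.34930228  0.04004255] [0.68184569 0.01128706 1.37734472]
[-0.80314468  0.59578404] 0.511737556365428
221 [0.48580041 0.18098242 0.11774455] [0.70688207 0.70733142] 0.293782701570068 [0.51483375 0.21948965 1.37734472]
```

View pics/c1.png

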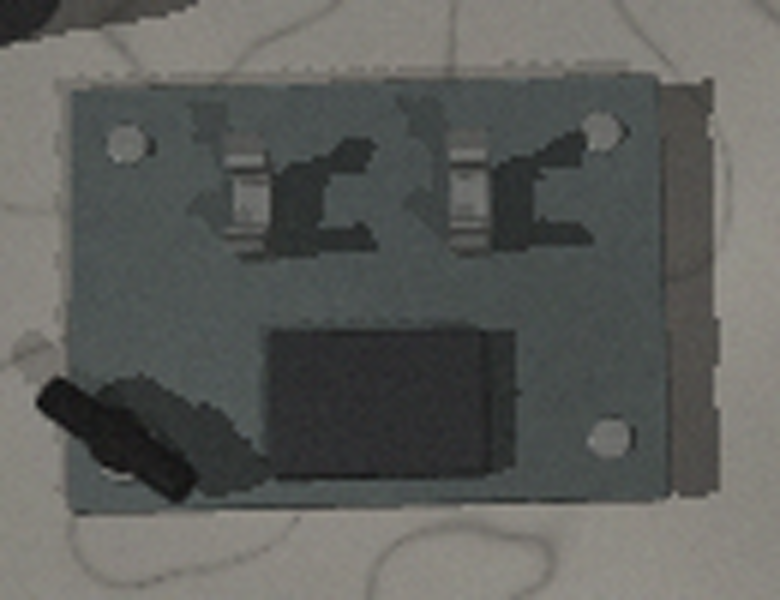

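View pics/c2.png

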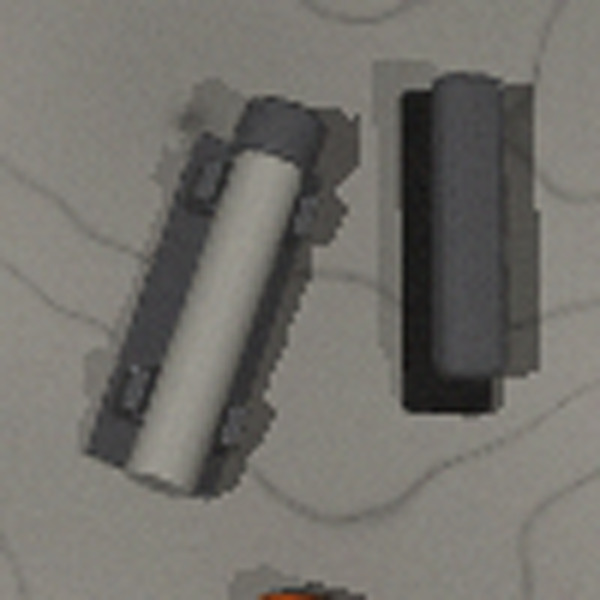

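View pics/c3.png

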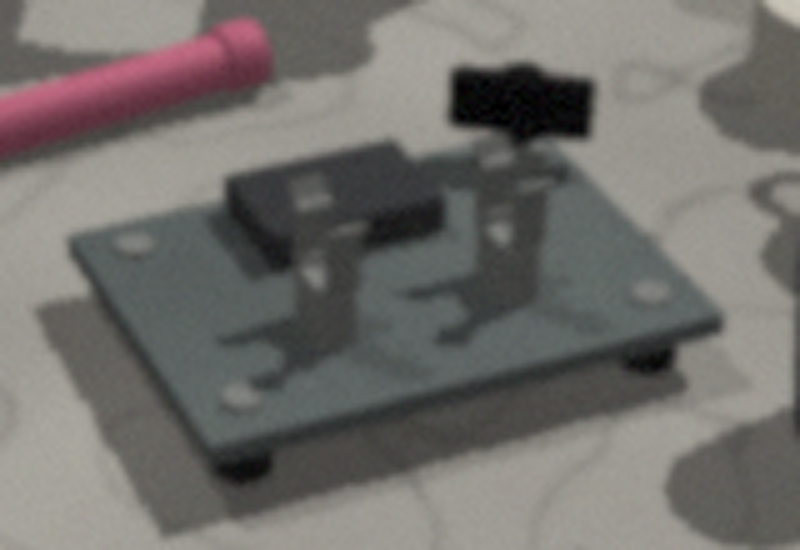

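The crops confirm it. The wand is the white cylinder in the rest, with its grey head at the upper end (467,221). The stand shows three pale screw discs and the two clips, and the black wing bar is at about (254,278). Next I'll measure the tilt and poses.

```bash
cat > meas.py <<'E'
from h import *
from scipy.optimize import least_squares
def planefit(P):
    for _ in range(6):
        A=np.c_[P[:,:2],np.ones(len(P))];c,*_=np.linalg.lstsq(A,P[:,2],rcond=None);e=P[:,2]-A@c
        P=P[abs(e)<max(2.0*np.median(abs(e)),.001)]
    return c,len(P),e.std()
# approx stand-frame masks
def stand_pts(n,D,x0,y0,yaw):
    C=cloud(n,D);ok=D>0
    c,s=np.cos(yaw),np.sin(yaw);dx,dy=C[...,0]-x0,C[...,1]-y0
    sx=c*dx+s*dy;sy=-s*dx+c*dy
    return C,ok,sx,sy
def tilt(n,D,x0,y0,yaw):
    C,ok,sx,sy=stand_pts(n,D,x0,y0,yaw);z=C[...,2]
    inpl=ok&(abs(sx)<.082)&(abs(sy)<.117)&(z>.02)&(z<.045)
    inpl&=~((sx<-.01)&(sx>-.09)&(abs(sy+.005)<.06))   # ballast
    inpl&=~((sx>-.005)&(sx<.065)&(abs(abs(sy)-.045)<.02)) # clips
    inpl&=~((sx<-.02)&(sy>.05)) # knob
    S=np.c_[sx[inpl],sy[inpl],z[inpl]]
    cp,k,sd=planefit(S)
    cnt=ok&(abs(z)<.012)&(((abs(sx)>.10)&(abs(sx)<.2))|((abs(sy)>.14)&(abs(sy)<.2)))&(abs(sx)<.2)&(abs(sy)<.2)
    cc,k2,sd2=planefit(np.c_[sx[cnt],sy[cnt],z[cnt]])
    g=cp-cc
    # heights over counter at the four feet
    H={nm:1e3*(g@np.array([a,b,1])) for nm,a,b in(("knob",-.065,.1),("FL",.065,.1),("NR",-.065,-.1),("FR",.065,-.1))}
    return cp,cc,k,k2,sd,H
E
python3 - <<'E'
from meas import *
# rough pose from corners
tp=[(73,512),(70,92),(657,75),(667,497)]
P=np.array([pix2z("top",(x+.5)/6-.5+235,(y+.5)/6-.5+205,.034) for x,y in tp]);print(P)
c=P.mean(0);yaw=np.arctan2(*(( P[1]-P[0]+P[2]-P[3])[[1,0]]));print("corner",c,yaw,np.degrees(yaw))
yl=(P[0]-P[3]+P[1]-P[2]);print(np.degrees(np.arctan2(-yl[0],yl[1])))
for n in("top","scene"):
    D=np.load(f"pics/{n}0.npy");print(n,*[np.round(q,4) if not isinstance(q,dict) else q for q in tilt(n,D,c[0],c[1],yaw)])
# screws
img=cv2.cvtColor(cv2.imread("pics/top0.png"),cv2.COLOR_BGR2GRAY)
for (x,y) in[(128,145),(603,132),(609,438)]:
    u,v=int(x/6+235),int(y/6+205);w=img[v-5:v+6,u-5:u+6].astype(float);w=np.clip(w-np.percentile(w,70),0,None)
    vv,uu=np.mgrid[v-5:v+6,u-5:u+6];print("screw",(w*uu).sum()/w.sum(),(w*vv).sum()/w.sum(),pix2z("top",(w*uu).sum()/w.sum(),(w*vv).sum()/w.sum(),.035))
E
```

```text
[[ 0.46650371  0.20807017  0.034     ]
 [ 0.6449558   0.2235644   0.034     ]
 [ 0.66514911 -0.0245467   0.034     ]
 [ 0.48537035 -0.03650657  0.034     ]]
corner [0.56549474 0.09264533 0.034     ] 0.07648850338635926 4.382468425310491
4.532889559114114
top [ 0.0229 -0.0136  0.0329] [ 0.0017 -0.0003 -0.0011] 1476 7816 0.0011 {'knob': np.float64(31.281947935871266), 'FL': np.float64(34.03027262521968), 'NR': np.float64(33.939372277071456), 'FR': np.float64(36.68769696641987)}
scene [ 0.0227 -0.0148  0.0333] [ 0.0013 -0.0008 -0.0006] 1108 4937 0.0006 {'knob': np.float64(31.174436564405042), 'FL': np.float64(33.9560482148121), 'NR': np.float64(33.989202987627834), 'FR': np.float64(36.77081463803489)}
screw 255.43257676902536 228.6875834445928 [0.62302165 0.19834854 0.035     ]
screw 334.63718140929535 226.59070464767615 [ 0.63877507 -0.00170319  0.035     ]
screw 335.9818731117825 277.607250755287 [ 0.50850127 -0.01117606  0.035     ]
```

```bash
python3 - <<'E'
from meas import *
D=np.load("pics/top0.npy");C=cloud("top",D);ok=D>0
v,u=np.mgrid[0:480,0:640]
m=ok&(C[...,2]>.066)&(C[...,2]<.095)&(u>236)&(u<275)&(v>258)&(v<296)
P=C[m];print("knob depth",len(P),P.mean(0))
img=cv2.cvtColor(cv2.imread("pics/top0.png"),cv2.COLOR_BGR2GRAY)
k=((img<24)&(u>236)&(u<275)&(v>258)&(v<296)).astype(np.uint8)
for nm,mm in(("depth",m.astype(np.uint8)),("dark",k)):
    c=max(cv2.findContours(mm,cv2.RETR_EXTERNAL,cv2.CHAIN_APPROX_NONE)[0],key=cv2.contourArea)
    rc=cv2.minAreaRect(c);print(nm,rc,pix2z("top",*rc[0],.078))
    W=np.array([pix2z("top",p[0][0],p[0][1],.078) for p in c]);w,V=np.linalg.eigh(np.cov(W[:,:2].T));
    print("axis deg",np.degrees(np.arctan2(V[1,1],V[0,1])),np.ptp(W[:,:2]@V[:,1]),np.ptp(W[:,:2]@V[:,0]))
# wand, by image: white + head, elevated
for n,bx in(("top",(432,212,478,288)),("scene",(145,255,190,325))):
    D=np.load(f"pics/{n}0.npy");C=cloud(n,D)
    m=(D>0)&(C[...,2]>.038)&(C[...,2]<.07)&(u>bx[0])&(u<bx[2])&(v>bx[1])&(v<bx[3])
    P=C[m];w,V=np.linalg.eigh(np.cov(P[:,:2].T));a=V[:,1];mm=P[:,:2].mean(0);t=(P[:,:2]-mm)@a
    print(n,len(P),P[:,:2].mean(0),"axis",np.degrees(np.arctan2(a[1],a[0])),np.percentile(t,[0,2,98,100]),mm+a*(t.min()+t.max())/2,P[:,2].max())
def pt(x,y,z):return pix2z("top",(x+.5)/6-.5+420,(y+.5)/6-.5+200,z)
# white tail end corners (130,468),(193,492) top at axis height silhouette ; head end (245,105),(328,118)
print(pt(162,482,.036),pt(288,103,.036))
E
```

```text
knob depth 208 [0.49203538 0.18687915 0.07695033]
depth ((253.7827606201172, 277.306884765625), (28.484600067138672, 9.384140014648438), 41.633541107177734) [0.4924179  0.18714083 0.078     ]
axis deg 58.6364443008204 0.06992647911935379 0.023190766811210017
dark ((263.0, 281.0000305175781), (2.683281421661377, 0.8944271206855774), 26.56505012512207) [0.4846146  0.16432221 0.078     ]
axis deg 61.192343099909415 0.006731461399270444 0.0025308071725508308
top 777 [ 0.59718164 -0.30963577] axis 161.8011566590056 [-0.08601553 -0.08052099  0.08391057  0.08568178] [ 0.59734016 -0.30968789] 0.05699846802498017
scene 829 [ 0.61216586 -0.31266432] axis 161.2619377527785 [-0.07381505 -0.07269144  0.09437743  0.1005409 ] [ 0.59951121 -0.30837159] 0.05602098284901864
[ 0.51669731 -0.28536938  0.036     ] [ 0.68156156 -0.33769526  0.036     ]
```

```bash
python3 - <<'E'
from meas import *
img=cv2.cvtColor(cv2.imread("pics/top0.png"),cv2.COLOR_BGR2GRAY).astype(int)
print(img[266:292,239:270])
v,u=np.mgrid[0:480,0:640]
for th in(28,34,40):
    k=((img<th)&(u>=239)&(u<=268)&(v>=264)&(v<=291)).astype(np.uint8)
    n,l,s,c=cv2.connectedComponentsWithStats(k);i=1+np.argmax(s[1:,4]);vv,uu=np.nonzero(l==i)
    W=np.array([pix2z("top",a,b,.076) for a,b in zip(uu,vv)]);w,V=np.linalg.eigh(np.cov(W[:,:2].T))
    print(th,len(W),W.mean(0),np.degrees(np.arctan2(V[1,1],V[0,1])),np.ptp(W[:,:2]@V[:,1]),np.sqrt(w*12))
D=np.load("pics/scene0.npy");C=cloud("scene",D);P=C[198:222,350:388];P=P[(P[...,2]>.055)&(P[...,2]<.09)]
w,V=np.linalg.eigh(np.cov(P[:,:2].T));print(len(P),P.mean(0),np.degrees(np.arctan2(V[1,1],V[0,1])),np.sqrt(w*12))
E
```

```text
[[114 113 115 113 112 113 109  83  69  80  81  83  85  85  82  82  80  85
   82  87  84  86  84  86  82  86  79  85  80  81  82]
 [112 113 112 114 111  85 112  84  67  75  70  83  82  77  80  82  86  82
   80  55  86  82  84  81  87  86  82  82  83  84  85]
 [112 114 109 115  60  26  25  57  71  74  70  71  69  73  82  51  49  55
   51  56  51  53  85  87  85  87  80  82  81  87  83]
 [129 134 116  58  27  25  30  24  31  72  69  69  70  42  37  48  49  53
   52  52  50  52  51  82  84  85  83  83  83  82  82]
 [135 131  94  26  29  29  24  29  20  25  49  68  40  36  44  41  49  53
   54  48  51  50  53  49  52  83  86  82  85  87  85]
 [132 129  39  26  28  24  31  23  24  27  25  30  41  38  42  43  42  50
   49  51  51  49  51  54  51  47  55  85  85  86  85]
 [129 130  24  28  26  26  32  26  28  26  28  24  23  35  35  37  41  52
   51  50  54  53  52  55  49  51  52  52  80  52  47]
 [133 130 100  26  28  30  33  28  26  28  30  23  23  23  23  27  24  28
   42  52  47  49  53  53  54  50  52  52  51  50  48]
 [128 132 134  97  39  26  28  32  28  29  30  25  29  28  24  27  2
[... 1948 characters left out ...]
85  83  85  80  78  79  82  78  81  70  68  69]
 [130 132 133 132 131 134 132 125  77  57  63  84  86  82  83  83  83  85
   84  85  83  85 108 110 109 111 111 109 109 109 110]
 [132 132 131 131 132 130 132 123 116 129 131 128 133 133 133 130 133 131
  134 132 131 134 132 135 133 132 133 132 131 136 132]]
28 91 [0.49446584 0.1860425  0.076     ] 59.263252048517835 0.07056200913402833 [0.01509121 0.0742512 ]
34 202 [0.49221416 0.18645416 0.076     ] 59.389588875907464 0.07118518487583814 [0.01791068 0.0676614 ]
40 231 [0.49198334 0.18575597 0.076     ] 59.26954430909505 0.0717709443406121 [0.0200345  0.06753995]
330 [0.50052471 0.18508989 0.06968666] 60.213571321494236 [0.02357684 0.06769673]
```

```bash
python3 - <<'E'
from h import *
p=np.array([.4925,.187,.155])
for dy in(59,239):
    q=r.solve_ik(p,quat(np.radians(dy)));q2=r.solve_ik(p,quat(np.radians(dy)-.1));print(dy,q,None if q2 is None else q2[5]-q[5])
c=np.array([.5657,.0932]);
for dy in(94.45,-85.55):print(r.solve_ik([.5957,.0955,.2],quat(np.radians(dy))))
for dy in(-18,162):print(r.solve_ik([.598,-.31,.042],quat(np.radians(dy))))
E
```

```text
59 [ 2.17342864e-01  4.49205044e-01  1.66269139e+00 -4.44089210e-16
  1.02969622e+00  7.58394932e-01] 0.10000000000000009
239 [ 2.17342864e-01  4.49205044e-01  1.66269139e+00 -4.44089210e-16
  1.02969622e+00 -2.38319772e+00] 0.09999999999999964
[ 3.19865675e-02  5.30968546e-01  1.38121594e+00 -4.44089210e-16
  1.22940816e+00 -4.56805842e-02]
[ 3.19865675e-02  5.30968546e-01  1.38121594e+00 -4.44089210e-16
  1.22940816e+00  3.09591207e+00]
[-5.91923973e-01  8.19311467e-01  1.30128662e+00 -4.44089210e-16
  1.02099456e+00  1.29303162e+00]
[-5.91923973e-01  8.19311467e-01  1.30128662e+00 -4.44089210e-16
  1.02099456e+00 -1.84856103e+00]
```

```bash
python3 - <<'E'
from h import *
def st(l):
    s=r.read_state();print(l,round(s["time_s"],2),s["eef_pos"].round(4),s["contact_force"].round(2),s["torque"].round(3),round(s["grip_width"],4),round(s["joint_positions"][5],3))
qo=quat(np.radians(239))
command_gripper(.042,25)
r.reach([.4925,.187,.19],qo);st("above")
print(r.move_straight([.4925,.187,.072],speed=.1,max_force=6));st("down")
command_gripper(.0,22);st("grip")
p,d=optics.get_image("scene");crop(p,265,150,425,270,5,"pics/grip.png")
E
```

```text
above 2.53 [0.4923 0.1875 0.1901] [ 0.22 -0.63 -0.1 ] [ 0.052 -0.031  0.004] 0.0421 -2.383
False
down 3.87 [0.4929 0.1871 0.0726] [ 0.55 -0.04  0.35] [ 0.009 -0.05  -0.002] 0.0418 -2.383
grip 4.16 [0.4932 0.1869 0.0726] [ 0.15 -1.15  2.68] [-0.396 -0.386  0.005] 0.0233 -2.383
```

View pics/grip.png

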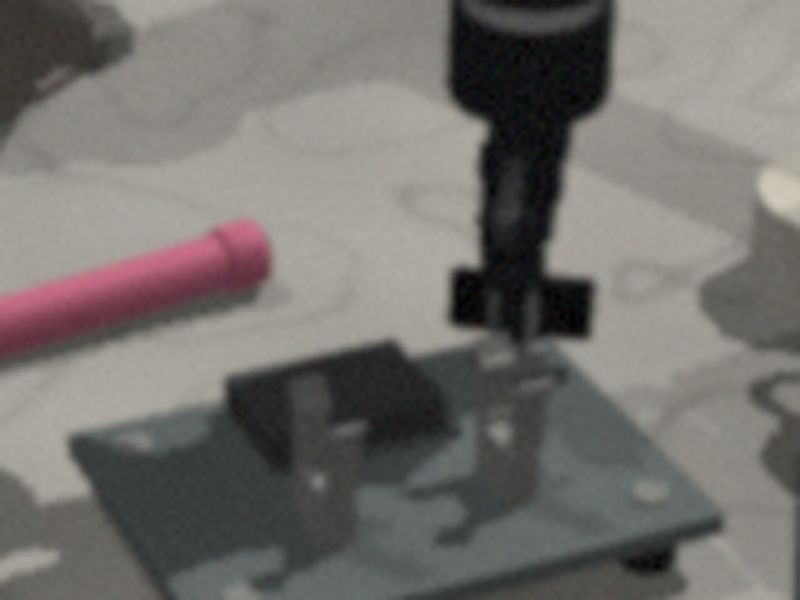

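The fingers straddle the bar around its centre, at (520,300) in the crop. The opening reads 23 mm instead of 16 mm, so I'll check whether it has settled.

```bash
cat >> h.py <<'E'
def st(l):
    s=r.read_state();print(l,round(s["time_s"],2),s["eef_pos"].round(4),s["contact_force"].round(2),s["torque"].round(3),round(s["grip_width"],4),round(s["joint_positions"][5],3))
E
python3 - <<'E'
from h import *
r.hold(.3);st("hold")
command_gripper(.0,22);st("again");r.hold(.3);st("hold")
E
```

```text
hold 4.51 [0.4932 0.187  0.0726] [ 1.91 -2.42  4.49] [-0.564 -0.458  0.035] 0.0237 -2.383
again 4.72 [0.4932 0.1869 0.0726] [ 1.58 -1.92  6.02] [-0.563 -0.468  0.051] 0.0235 -2.383
hold 5.03 [0.4932 0.1869 0.0726] [ 2.58 -3.45  6.15] [-0.522 -0.523 -0.034] 0.0235 -2.383
```

```bash
python3 - <<'E'
from h import *
p0=r.read_state()["eef_pos"]
command_gripper(.0,35);st("grip35")
y=np.radians(239)
def go(a,frac):
    s=np.array([.84,-.545]);c,si=np.cos(.0778),np.sin(.0778);d=np.array([c*s[0]-si*s[1],si*s[0]+c*s[1]])*.0016*frac
    r.reach([p0[0]+d[0],p0[1]+d[1],.072],quat(y-a))
go(.5,.22);st("0.5")
p,d=optics.get_image("scene");crop(p,265,150,425,270,5,"pics/turn1.png")
E
```

```text
grip35 5.24 [0.4933 0.1869 0.0727] [ 1.85 -2.74  4.46] [-0.482 -0.486 -0.024] 0.0231 -2.383
0.5 5.79 [0.4931 0.1873 0.0725] [-2.37  0.69  7.47] [ 0.167  0.2   -0.083] 0.0231 -1.884
```

View pics/turn1.png

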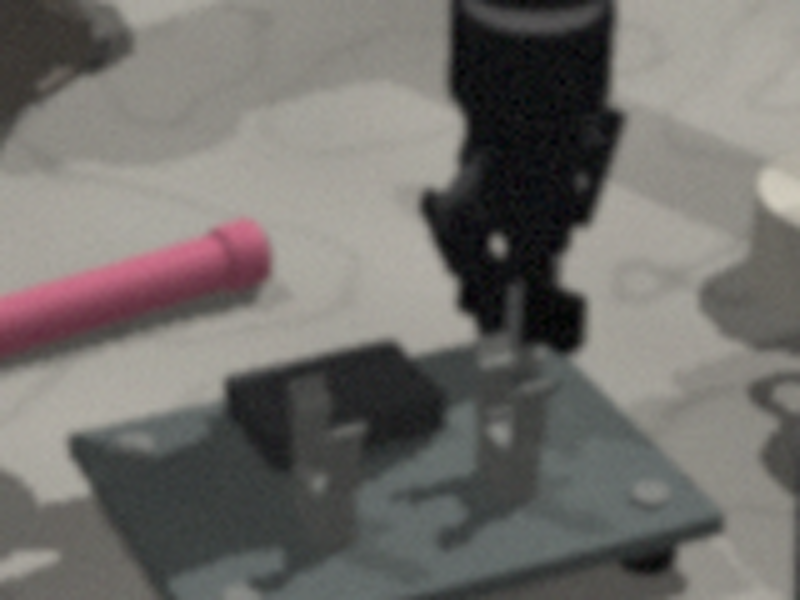

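The bar has turned with the gripper, with its right end at (570,320), and Tz is about 0.08 N m, as expected. I'll carry on to 2.25 rad.

```bash
python3 - <<'E'
from h import *
p0=np.array([.4932,.1869])
y=np.radians(239)
def go(a,frac):
    s=np.array([.84,-.545]);c,si=np.cos(.0778),np.sin(.0778);d=np.array([c*s[0]-si*s[1],si*s[0]+c*s[1]])*.0016*frac
    r.reach([p0[0]+d[0],p0[1]+d[1],.072],quat(y-a))
go(1.1,.5);st("1.1");go(1.7,.75);st("1.7");go(2.25,1);st("2.25")
command_gripper(.042);st("open")
e=r.read_state()["eef_pos"];e[2]=.19
r.move_straight(e,speed=.15);st("up")
r.reach([.56,-.15,.25],quat(np.radians(110)));st("away")
for n in("scene","top"):
    p,d=optics.get_image(n);cv2.imwrite(f"pics/{n}1.png",p[:,:,::-1]);np.save(f"pics/{n}1.npy",d)
from meas import *
for n in("scene","top"):
    D=np.load(f"pics/{n}1.npy");R=tilt(n,D,.5657,.0932,.0778);print(n,R[2:])
E
```

```text
1.1 6.47 [0.4934 0.188  0.0725] [-3.01  5.94  7.79] [ 1.171  0.248 -0.067] 0.0233 -1.284
1.7 7.09 [0.4942 0.1886 0.0725] [-0.94  9.43  5.09] [ 1.773 -0.021 -0.075] 0.0229 -0.685
2.25 7.67 [0.4951 0.1887 0.0725] [ 1.32 11.38  3.03] [ 1.987 -0.373 -0.088] 0.0232 -0.135
open 8.0 [0.4941 0.1859 0.0716] [ 0.08 -0.79  0.52] [-0.027 -0.011  0.044] 0.0416 -0.136
up 8.93 [0.4936 0.1857 0.1891] [ 0.3   0.47 -0.46] [ 0.006  0.036 -0.056] 0.0418 -0.136
away 10.24 [ 0.56   -0.1488  0.2496] [-0.26 -0.14  0.44] [ 0.018 -0.009  0.037] 0.0418 -0.742
scene (1269, 4999, np.float64(0.0006890647309647603), {'knob': np.float64(33.85933736991743), 'FL': np.float64(33.79621308220088), 'NR': np.float64(34.12765306903243), 'FR': np.float64(34.06452878131588)})
top (1430, 6443, np.float64(0.0010182552748583317), {'knob': np.float64(33.85682427602421), 'FL': np.float64(33.78784685442405), 'NR': np.float64(33.832669254042855), 'FR': np.float64(33.763691832442696)})
```

View pics/top1.png

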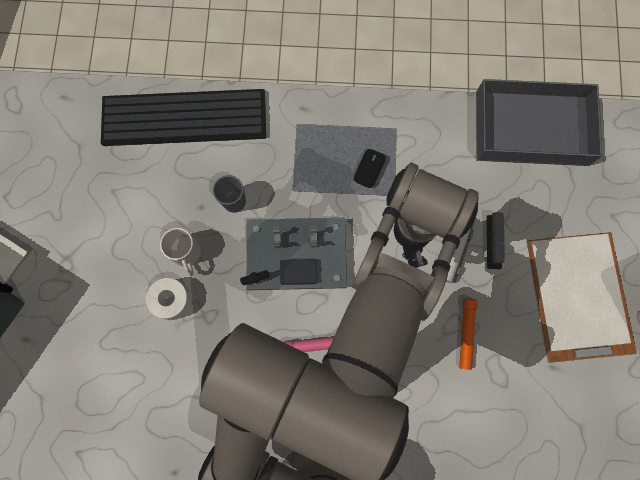

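View pics/scene1.png

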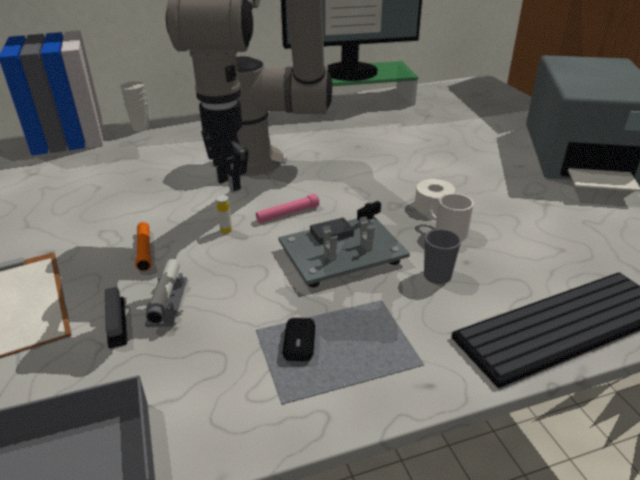

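The stand now reads level to about 0.2 mm at all four feet in both cameras. The knob bar, near (255,277) in the top view, is free, and nothing else moved. Next I'll re-measure the stand pose and take the wand.

```bash
python3 - <<'E'
from meas import *
M=[(.065,.1),(.065,-.1),(-.065,-.1)]
for n in("top","scene"):
    img=cv2.cvtColor(cv2.imread(f"pics/{n}1.png"),cv2.COLOR_BGR2GRAY)
    c,s=np.cos(.0778),np.sin(.0778);W=[];
    for a,b in M:
        u,v=np.rint(proj(n,[.5657+c*a-s*b,.0932+s*a+c*b,.035])[0]).astype(int)
        w=img[v-5:v+6,u-5:u+6].astype(float);w=np.where(w>(np.median(w)+w.max())/2,w-np.median(w),0)
        vv,uu=np.mgrid[v-5:v+6,u-5:u+6];W.append(pix2z(n,(w*uu).sum()/w.sum(),(w*vv).sum()/w.sum(),.035)[:2])
    W=np.array(W)
    f=lambda p:((np.array(M)@np.array([[np.cos(p[2]),np.sin(p[2])],[-np.sin(p[2]),np.cos(p[2])]])+p[:2])-W).ravel()
    o=least_squares(f,[.5657,.0932,.0778]);print(n,o.x,o.fun*1e3)
    # clips tops
    D=np.load(f"pics/{n}1.npy");C,ok,sx,sy=stand_pts(n,D,*o.x)
    for sg in(1,-1):
        m=ok&(abs(sx-.03)<.04)&(abs(sy-sg*.045)<.025)&(C[...,2]>.075)&(C[...,2]<.12)
        print(sg,m.sum(),"sx",sx[m].min(),sx[m].max(),"sy",sy[m].min(),sy[m].max(),sy[m].mean(),C[...,2][m].max())
command_gripper(.058,40)
q=quat(np.radians(-18))
r.reach([.5985,-.3105,.13],q);st("above")
print(r.move_straight([.5985,-.3105,.042],speed=.1,max_force=8));st("down")
command_gripper(0,60);r.hold(.2);st("grip")
E
```

```text
top [0.567015   0.09335113 0.07148014] [-0.48931537 -1.75736169 -0.12305353  0.7671332   0.6123689   0.99022848]
1 79 sx 0.005504053370806252 0.05300306929726098 sy 0.0358600906243184 0.05159846897912706 0.04388865364510351 0.10387219362692957
-1 75 sx 0.005746397031677465 0.05491872784170379 sy -0.053294686658301005 -0.037925822413508836 -0.045794889924478964 0.10435531029070567
scene [0.56009921 0.0938818  0.03727414] [-1.74390082 -4.17776127 -9.43619464  0.83822117 11.18009546  3.3395401 ]
1 144 sx 0.01378318747506525 0.060134060565354606 sy 0.03363346632782754 0.05380641078817046 0.04284508959522521 0.10240646952835317
-1 147 sx 0.01585431176782961 0.06548978273901693 sy -0.055930350040783824 -0.037449440525773786 -0.046938891874973264 0.1018730739254961
above 12.41 [ 0.5986 -0.3103  0.1303] [ 0.33 -0.63  0.53] [-0.052  0.017 -0.023] 0.0584 1.292
False
down 13.44 [ 0.599  -0.3108  0.0428] [1.03 0.37 0.5 ] [-0.007 -0.019  0.011] 0.0579 1.293
grip 14.02 [ 0.5989 -0.3107  0.043 ] [0.24 0.76 6.23] [ 0.098  0.068 -0.045] 0.0284 1.293
```

The wand is gripped at 28 mm opening. I'll lift it and look, and refine the stand pose from the plate edges in the depth image.

```bash
python3 - <<'E'
from meas import *
r.move_straight([.5985,-.3105,.20],speed=.15);st("lift")
p,d=optics.get_image("scene");cv2.imwrite("pics/scene2.png",p[:,:,::-1]);np.save("pics/scene2.npy",d)
u0,v0=np.rint(proj("scene",[.5985,-.3105,.2])[0]).astype(int);print(u0,v0)
crop(p,max(u0-65,0),v0-50,u0+65,v0+50,6,"pics/c5.png")
for n in("top","scene"):
  for k in (0,1):
    D=np.load(f"pics/{n}{k}.npy");C,ok,sx,sy=stand_pts(n,D,.567,.0935,.077)
    z=C[...,2];m=ok&(z>.022)&(z<.05)&(abs(sx)<.12)&(abs(sy)<.15)
    m=cv2.morphologyEx(m.astype(np.uint8),cv2.MORPH_OPEN,np.ones((3,3)))>0
    X,Y=sx[m],sy[m]
    def edge(a,b,lo,hi,sgn):
        bins=np.arange(lo,hi,.005);pt=[]
        for l in bins:
            i=(b>=l)&(b<l+.005)
            if i.sum()>5: pt.append((l+.0025,sgn*np.max(sgn*a[i])))
        pt=np.array(pt);
        pf=np.polyfit(pt[:,0],pt[:,1],1);e=pt[:,1]-np.polyval(pf,pt[:,0]);g=abs(e)<.004
        return np.polyfit(pt[g,0],pt[g,1],1)
    F=edge(X,Y,-.1,.1,1);N=edge(X,Y,-.1,.05,-1);L=edge(Y,X,-.02,.07,1);Rr=edge(Y,X,-.07,.07,-1)
    print(n,k,"far",F,"near",N,"left",L,"right",Rr,"ctr",(F[1]+N[1])/2,(L[1]+Rr[1])/2)
E
```

```text
lift 15.22 [ 0.598  -0.3102  0.1987] [-0.76  0.24 -2.07] [-0.032  0.009  0.017] 0.0285 1.293
150 221
top 0 far [0.00514656 0.08789495] near [ 0.00548274 -0.09034623] left [0.00196299 0.12221658] right [ 0.00171807 -0.12426416] ctr -0.0012256394149340252 -0.0010237904737125658
top 1 far [0.00478737 0.08868474] near [ 0.00275511 -0.08979929] left [0.00472228 0.12184979] right [ 0.00120863 -0.1248696 ] ctr -0.0005572768487664762 -0.0015099062841066324
scene 0 far [-0.00313285  0.09269615] near [ 0.17125841 -0.02598299] left [0.0101259  0.11987355] right [-0.00869891 -0.12639021] ctr 0.03335658372495992 -0.0032583315048008155
scene 1 far [0.00350579 0.09349838] near [-0.00870894 -0.02232287] left [-0.02358558  0.12130835] right [-0.00616448 -0.12711367] ctr 0.03558775242704882 -0.002902662903556362
```

View pics/c5.png

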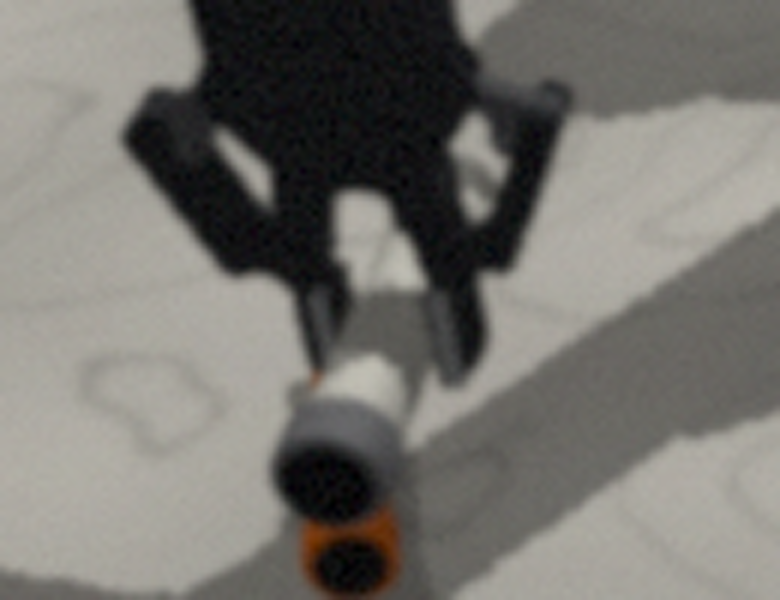

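```bash
python3 - <<'E'
from meas import *
s=r.read_state();e=s["eef_pos"];a=np.array([np.cos(np.radians(-18)),np.sin(np.radians(-18)),0])
for dz in(.006,.0065,.007,.009):
  for L in(.08,.083,.085,.087,.09):print(dz,L,proj("scene",e+a*L-[0,0,dz])[0].round(1),end=" ")
  print()
D=np.load("pics/scene2.npy");C=cloud("scene",D);v,u=np.mgrid[0:480,0:640]
rel=C-e;al=rel[...,:2]@a[:2];la=rel[...,:2]@np.array([-a[1],a[0]])
m=(D>0)&(abs(la)<.022)&(al>.03)&(al<.1)&(C[...,2]>.165)&(C[...,2]<.225)
print(m.sum(),al[m].max(),np.percentile(al[m],[90,95,98]))
f=m&(al>.062)
for lo in np.arange(.03,.095,.005):
    i=m&(al>=lo)&(al<lo+.005)
    if i.sum():print(round(lo,3),i.sum(),C[...,2][i].max().round(4),la[i].min().round(4),la[i].max().round(4))
E
```

```text
0.006 0.08 [140.4 249. ] 0.006 0.083 [140. 250.] 0.006 0.085 [139.7 250.6] 0.006 0.087 [139.4 251.3] 0.006 0.09 [139.  252.3] 
0.0065 0.08 [140.4 249.2] 0.0065 0.083 [140.  250.2] 0.0065 0.085 [139.7 250.8] 0.0065 0.087 [139.4 251.5] 0.0065 0.09 [139.  252.5] 
0.007 0.08 [140.5 249.4] 0.007 0.083 [140.1 250.4] 0.007 0.085 [139.8 251.1] 0.007 0.087 [139.5 251.7] 0.007 0.09 [139.1 252.7] 
0.009 0.08 [140.7 250.3] 0.009 0.083 [140.3 251.3] 0.009 0.085 [140. 252.] 0.009 0.087 [139.7 252.7] 0.009 0.09 [139.3 253.7] 
546 0.08853729761790013 [0.08546696 0.08631293 0.08683016]
0.03 26 0.2071 -0.0119 0.0139
0.035 27 0.2065 -0.0103 0.0148
0.04 29 0.2059 -0.0118 0.0141
0.045 28 0.2072 -0.0112 0.0142
0.05 26 0.2076 -0.0115 0.0143
0.055 20 0.2065 -0.0082 0.0142
0.06 13 0.208 -0.0131 0.0155
0.065 40 0.2087 -0.0147 0.0174
0.07 35 0.2095 -0.0154 0.0178
0.075 35 0.2103 -0.0158 0.0171
0.08 180 0.2092 -0.0176 0.0171
0.085 87 0.2094 -0.0166 0.0151
```

```bash
python3 - <<'E'
from meas import *
yaw=.0772
q=quat(np.pi/2+yaw);x,y=.5969,.0948
r.reach([x,y,.20],q);st("above")
r.move_straight([x,y,.13],speed=.12);r.hold(.2);st("pre")
for n in("scene","top"):
    p,d=optics.get_image(n);cv2.imwrite(f"pics/{n}3.png",p[:,:,::-1]);np.save(f"pics/{n}3.npy",d)
p,_=optics.get_image("scene");crop(p,265,160,425,280,5,"pics/c6.png")
E
```

```text
above 16.77 [0.5972 0.094  0.1999] [ 0.76 -0.34 -2.  ] [ 0.005 -0.078  0.052] 0.0285 -0.046
pre 17.7 [0.5974 0.0948 0.131 ] [ 0.05 -0.13 -0.83] [ 0.02   0.034 -0.011] 0.0284 -0.046
```

View pics/c6.png

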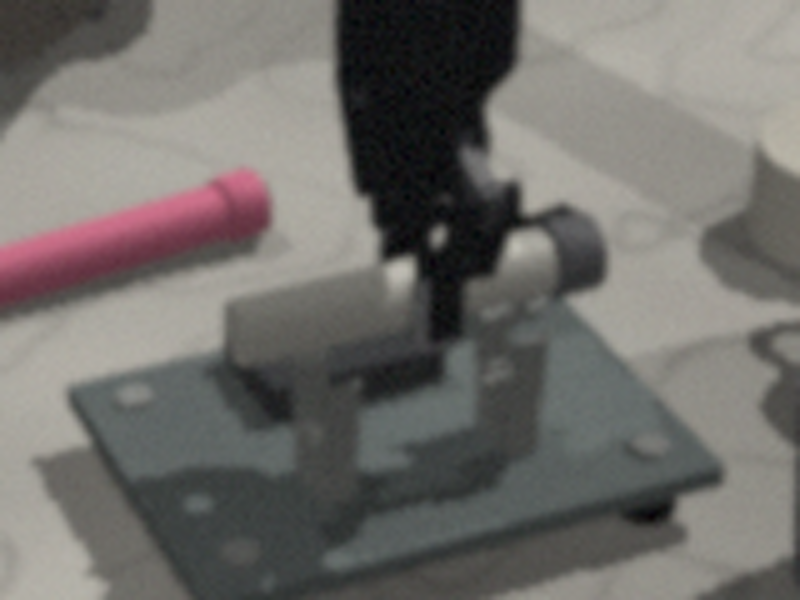

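The wand (235–600, 230–330 in the crop) is level, parallel to the clip line and above both clips, with its head to the left. I'll press it down now.

```bash
python3 - <<'E'
from meas import *
x,y=.5969,.0948
for z in(.118,.108,.100,.094,.088,.0845):
    s=r.move_straight([x,y,z],speed=.04,max_force=35);st(f"{z} {s}")
    if s: break
p,_=optics.get_image("scene");crop(p,265,160,425,280,5,"pics/c7.png")
E
```

```text
0.118 False 18.3 [0.5967 0.0948 0.1175] [ 0.93  0.9  -1.52] [ 0.001 -0.055 -0.02 ] 0.0282 -0.046
0.108 False 18.7 [0.597  0.0948 0.1078] [ 0.51  0.7  -1.37] [-0.009 -0.049 -0.016] 0.028 -0.046
0.1 False 19.05 [0.5972 0.0948 0.1002] [0.29 0.54 0.27] [-0.007 -0.182  0.009] 0.0286 -0.046
0.094 False 19.35 [0.597  0.0948 0.0938] [ 1.54 -0.41  0.5 ] [ 0.037 -0.223 -0.011] 0.0284 -0.046
0.088 False 19.65 [0.5966 0.0948 0.0869] [ 3.5   0.88 -5.79] [ 0.063 -0.463 -0.02 ] 0.0285 -0.046
0.0845 False 19.9 [0.5965 0.0948 0.0842] [ 0.1  -0.2  -2.97] [ 0.029 -0.127 -0.004] 0.0283 -0.046
```

View pics/c7.png

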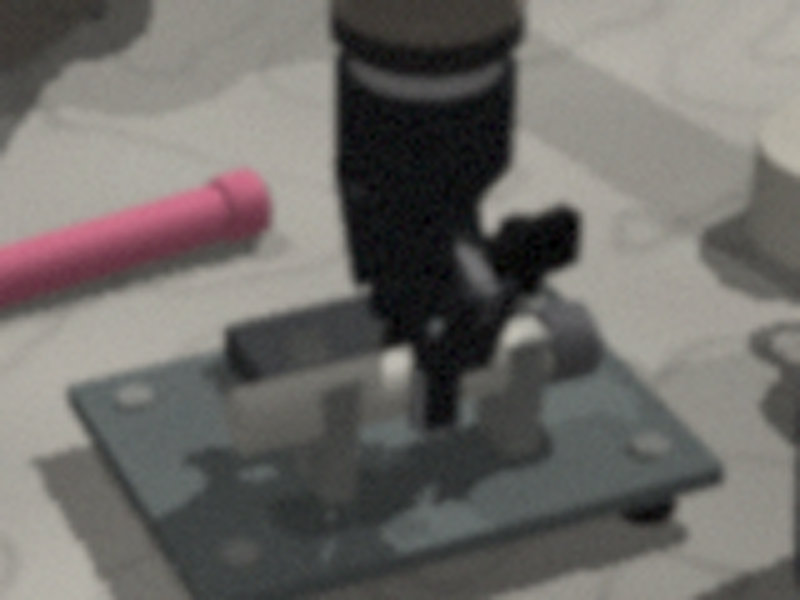

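The wand has snapped in: the force peaked and fell back, and the jaws wrap around it. I'll release, move clear and verify.

```bash
python3 - <<'E'
from meas import *
command_gripper(.045);r.hold(.2);st("open")
e=r.read_state()["eef_pos"];e[2]=.20
print(r.move_straight([.5965,.0948,.20],speed=.1));st("up")
r.reach([.40,-.35,.28],quat(np.radians(110)));r.hold(.3);st("away")
for n in("scene","top"):
    p,d=optics.get_image(n);cv2.imwrite(f"pics/{n}4.png",p[:,:,::-1]);np.save(f"pics/{n}4.npy",d)
    if n=="scene":crop(p,265,190,425,300,5,"pics/c8.png")
    else: crop(p,235,205,365,305,6,"pics/c9.png")
    R=tilt(n,d,.567,.0926,.077);print(n,R[2:])
    C,ok,sx,sy=stand_pts(n,d,.567,.0926,.077);z=C[...,2]
    m=ok&(abs(sx-.03)<.025)&(abs(sy)<.1)&(z>.075)&(z<.115)
    print("wand",sy[m].min(),sy[m].max(),sx[m&(abs(sy)<.03)].mean())
    for a,b in((-.085,-.06),(-.03,0),(0,.03),(.065,.083)):
        i=m&(sy>a)&(sy<b);print(a,b,i.sum(),np.percentile(z[i],90).round(4),sx[i].mean().round(4))
E
```

```text
open 20.46 [0.5969 0.0948 0.0846] [-0.32 -0.35  0.29] [0.068 0.05  0.044] 0.0448 -0.046
False
up 21.77 [0.5961 0.0947 0.1992] [-0.44 -0.17 -0.17] [-0.059  0.027  0.082] 0.0448 -0.046
away 23.86 [ 0.4004 -0.3497  0.2799] [ 0.07 -0.13  0.21] [0.039 0.003 0.013] 0.0452 -1.212
scene (1084, 4670, np.float64(0.0006245802171240191), {'knob': np.float64(34.070700777853624), 'FL': np.float64(33.79755884379472), 'NR': np.float64(34.09546900693306), 'FR': np.float64(33.82232707287415)})
wand -0.09020517409289834 0.08318653164244788 0.03940799171872005
-0.085 -0.06 128 0.0911 0.0387
-0.03 0 136 0.0912 0.0395
0 0.03 146 0.0911 0.0393
0.065 0.083 89 0.094 0.0409
top (1328, 7896, np.float64(0.0011948139387531283), {'knob': np.float64(33.987786607725546), 'FL': np.float64(34.28984556722671), 'NR': np.float64(33.61801178711878), 'FR': np.float64(33.92007074661995)})
wand -0.08645859495664922 0.08405914780104883 0.026816809152821613
-0.085 -0.06 119 0.0926 0.027
-0.03 0 141 0.0923 0.0267
0 0.03 143 0.0925 0.027
0.065 0.083 99 0.0948 0.0272
```

View pics/c8.png

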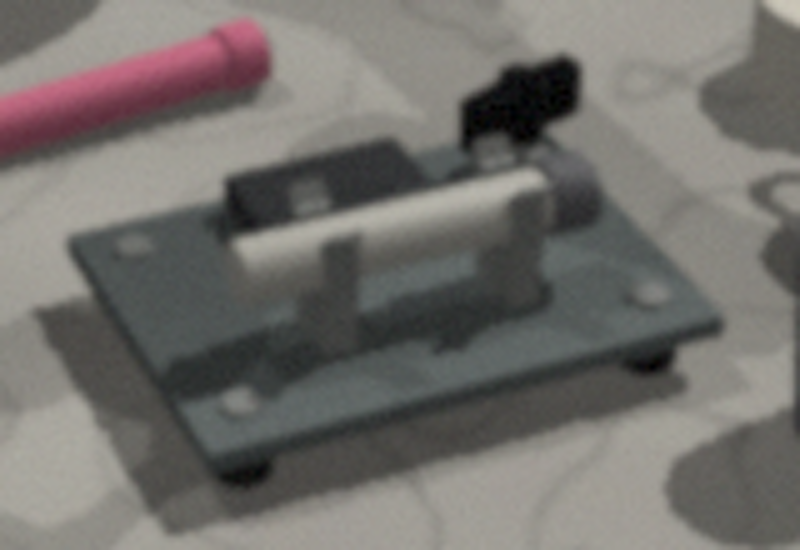

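View pics/c9.png

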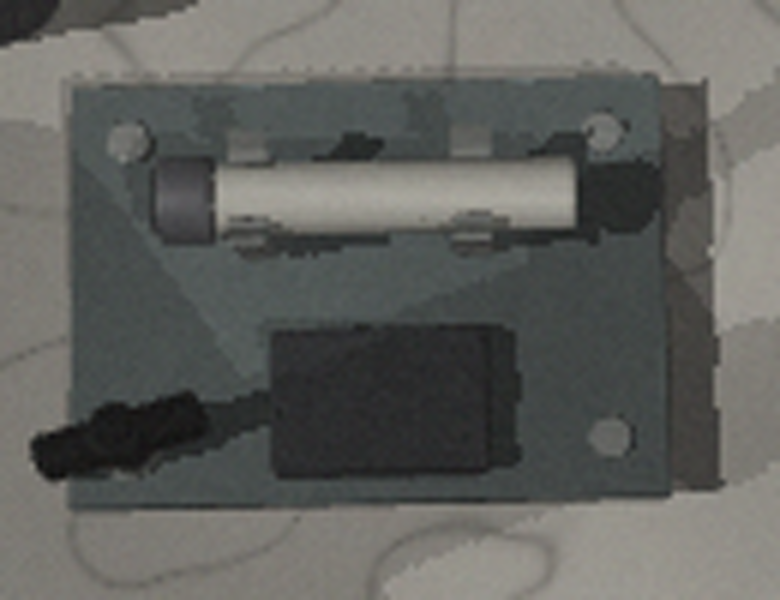

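View pics/top4.png

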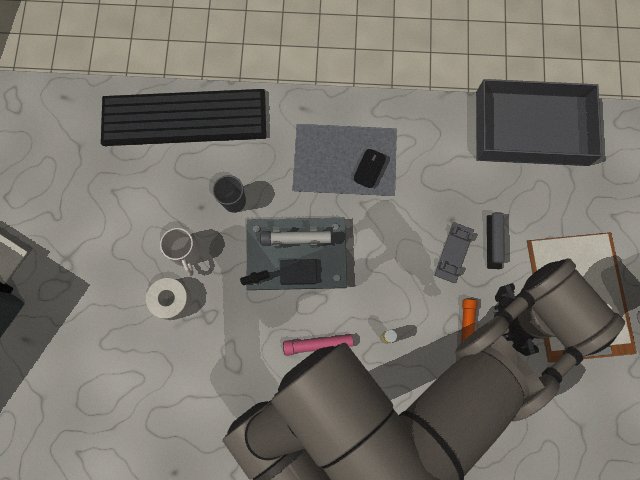

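```bash
python3 -c "
from h import *
r.finish_job();st('end')"
```

```text
the job is handed in; nothing more can be done
the job is handed in; nothing more can be done
```

The stand is level and the wand is snapped into both clips; I handed the job in at about 24 s with the arm clear of everything.

**What I did:** I wound the knob 2.25 rad clockwise and let go. I then took the white wand from its rest and pressed it down into the clips, with its grey head to the left.

**Last checks:**
- **Stand:** plate height at the four feet, from both cameras, was 33.6–34.3 mm against the intended 34. By that measure the knob is within about 0.1 rad of the firm setting. I judged steadiness from this levelness and did not press on the stand to test for rocking.
- **Wand:** its top is level at 91–92.5 mm (93 expected when fully seated). It sits about 0.5–1 mm off centre between the clips.
- **Other objects:** the ones I could see in the final picture looked unmoved.

**What disagreed:**
- The fingers stopped at about 23 mm on the 16 mm knob bar, probably on a wider hub. The bar still turned with the gripper.
- About 11 N of sideways force built up during the turn. The stand shifted by no more than the measurement scatter of about 1 mm.
- Locating the stand by its screw discs failed in the scene camera, so I used the top camera's plate edges and clips plus the knob contact.

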